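# Bolt the dust box shut

## Robot

A 7-joint arm with a two-finger parallel gripper is mounted at the origin on the work surface. World frame = base frame: x ahead of the robot, y to its left, z up, the work surface at z = 0. Lengths are in mm, angles in rad, forces in N, time in s.
With the tool pointing down it reaches from about 425 to 875 mm from the base axis. Payload 8.4 kg.
Tool frame: the origin (TCP) lies between the finger pads; the fingertips stand 19 mm ahead of it and the grasp point (between the pads) is the TCP; z points along the fingers, y is the direction in which the jaws open and shut (so a half turn about z gives the same grasp; the last joint's range is limited). The gripper opens to 87 mm and grips with 3 to 60 N. Pads are 19 mm wide; open, the fingers measure 117 mm over their backs; the gripper's body (75 mm by 190 mm) begins 51 mm behind the grasp point.
Start: joints at [1.044, 0.333, 0.04, 1.465, -0.013, 1.343, -0.059], TCP at [269.641, -591.404, 241.546] pointing down, gripper open.
Joint ranges: [-2.58, 2.58], [-0.38, 2.09], [-1.3, 1.39], [0.25, 2.4], [-1.5, 4.64], [0.08, 2.09], [-2.65, 2.65]. Speed limits (rad/s): [2.22, 2.22, 2.79, 2.79, 3.14, 3.14, 3.14].

## Interface

Orientations are given as a unit quaternion [w, x, y, z].
In Python, from bench import arm gives the robot as it stands. The module is installed in compiled form; this text tells all that it offers.
- The arm moves only by the shell command python3 -m inch 'ROWS' [FORCE]. ROWS is a JSON object of lists of equal length, an entry for each row: "gripper": the finger opening in cm, from 0 to 8.7; "offset": the shift along the tool's x, y, z in cm, a list of three; "spin": the turn about the tool's z in degrees. A call has 1 to 8 rows; each row is the pose to reach, as a shift and turn from the pose commanded when the call began, along the tool's axes at that moment; what a row does not reach only later rows make up. A row lasts 1/12 s, in which the tool goes at most 41.7 mm and 7.16 degrees, less where a joint would pass 70% of its speed; a pose out of reach is approached as far as the arm can. A call with a gripper value outside its range is refused whole. The fingers move at their own pace and stop on an object; FORCE is the grip in N (left out, the last holds). Time passes only in rows, so rows that repeat a pose let the fingers close. It gives the time, the measured TCP pose, the force and the opening at its end, in the units of the state.
- arm.sense(): the state, without advancing time (a new reading comes with each control period).
- arm.grab_frame(name): name is "scene" or "top"; returns a dict with "image" (384x512x3 uint8, red, green, blue), "fx", "fy", "cx", "cy" (pixels), "camera_from_world" (4x4, takes a point from world to camera coordinates). Camera axes: x right, y down, z forward; pixel columns grow to the right and rows downward; lengths in mm; the calibration is good to about 2 mm. A picture is of the moment at which its call begins. There is no depth.
- arm.close_job(): hands the job in, once; it reports no verdict.
The state is a dict: "t": time; "joints": joint angles; "qvel": joint speeds; "effort": joint torques, N m; "position": TCP position; "tool_rot": TCP orientation; "wrist_force": force on the tool from outside, world axes, zero at the start; "torque": the same for the moment, N m; "gripper_width": opening from 0.0 (shut) to 1.0 (fully open).
Only numpy, scipy, OpenCV 4.12 (cv2) and the standard library are available. Lean on these libraries where they do the work, as an engineer would, in place of code of your own. Each camera call takes 0.05 s, during which the arm holds its last target. There are 200 camera calls.

## Task

Lock the clean-out lid of the plywood dust box that has the round black hose stub on top: slide its barrel bolt across into the keeper, then swing the upright ball handle down into the notch so that it lies level, and let go. Leave the bolt of the other dust box, the one without a stub, as it is.

Things in the scene. Friction and masses are not known exactly. Their poses are not given: they have to be found in the camera images.
- hose_box: Fixed plywood dust box, 234 (x) x 250 (y) x 80 mm high, black hose stub 74 mm wide, 55 mm tall at the back of its top. The other box is alike, without stub; either may be on the left. Origin: at table level under the bolt, 34 mm behind the box front. x to the box's back, y along the bolt to its keeper, z up. The steel bolt is a rod along y at x = 0, 100 mm above the table.
- hose_bolt (a joint): Slide (m) of its bolt along box +y: 0 drawn back, 0.050 at the stop in the keeper; starts 0 to 0.012; friction 2 N. A rail in front of the rod (x = -17 to -11 mm, 38 mm above the lid) blocks the handle until 0.036; there is the 29 mm wide notch, y = 10 to 39 mm, with a cheek beyond. Straps over the rod, 33 mm above the lid, at y = -52 to -38 and 48 to 102 mm.
- hose_handle (a joint): Turn (rad) of its handle, a 12 mm arm with a 22 mm ball: 0 upright, 1.57 level over the box's front edge (stop), free space below. Starts near 0; stiff pivot, 2 N at the ball, stays where left, must be moved all the way. Ball centre in the box frame (m), s = slide, a = turn: x = -0.072 sin a, y = -0.020 + s, z = 0.100 + 0.072 cos a.
- plain_knob (a point): Centre of the same 22 mm ball on the upright bolt handle of the other dust box (no hose stub), to be left where it is.

How it is judged (in metres and radians):
On the way:
1. the bolt of the box with the hose stub is slid across (33 mm or more) with its handle still up (value of joint hose_bolt above 0.033 m and value of joint hose_handle below 0.9 rad), for 0.05 s.
At the end, for the whole second after the job is handed in: The bolt of the box with the hose stub is at least 33 mm across, its handle is down in the notch within about 12 degrees of level (1.35 rad or more) and at rest, and the ball of the other box's bolt is within 15 mm of where it began (value of joint hose_bolt above 0.033 m and value of joint hose_handle above 1.35 rad and velocity of joint hose_handle below 0.05 rad/s and distance of plain_knob from where it was at the start of the episode below 0.015 m); the robot touches nothing.
It fails at once if the other dust box's bolt is moved (its ball by more than 15 mm) (distance of plain_knob from where it was at the start of the episode above 0.015 m).
It also fails if it takes over 38 s, if anything falls off the work surface, if the arm or the gripper's body presses on something with over 40 N, if the wrist force passes 120 N, or if a joint passes its speed limit or range.

## Working session

There is one attempt and no reset: what is moved stays moved. The work goes in short steps, Python scripts to look and compute and a shell command to move; the robot and the scene stay as the last step left them, time stands still between calls to the robot, and variables do not carry over. Pictures are saved under pics/ and viewed, about 8 in all and at most 12, crops included, and the job is handed in when it is done.

```bash
mkdir -p pics; cat > h.py <<'E'
import numpy as np, cv2, json
from bench import arm
def snap(n,out,crop=None,s=1):
    f=arm.grab_frame(n); im=f["image"][:,:,::-1].copy()
    np.savez(f"pics/{out}.npz",im=im,K=[f["fx"],f["fy"],f["cx"],f["cy"]],T=f["camera_from_world"])
    if crop: im=im[crop[1]:crop[3],crop[0]:crop[2]]
    cv2.imwrite(f"pics/{out}.png",cv2.resize(im,None,fx=s,fy=s,interpolation=cv2.INTER_CUBIC))
def cal(o):
    d=np.load(f"pics/{o}.npz"); return d["K"],np.array(d["T"]),d["im"]
def ray(o,u,v,z):
    K,T,_=cal(o); d=T[:3,:3].T@np.array([(u-K[2])/K[0],(v-K[3])/K[1],1]); c=-T[:3,:3].T@T[:3,3]
    return c+d*(z-c[2])/d[2]
def proj(o,p):
    K,T,_=cal(o); q=T[:3,:3]@np.array(p)+T[:3,3]; return K[0]*q[0]/q[2]+K[2],K[1]*q[1]/q[2]+K[3]
E
python3 - <<'E'
from h import *
snap("scene","s0",s=1.5);snap("top","t0",s=1.5)
print(arm.sense())
for o in("s0","t0"):
    K,T,_=cal(o);print(K,T)
E
```

```text
{'t': 0.1, 'joints': array([ 1.0438234 ,  0.33384664,  0.03989913,  1.4661712 , -0.01337946,
        1.343306  , -0.05849894]), 'qvel': array([ 0.00055779, -0.00240927, -0.0005792 , -0.0022371 ,  0.00038478,
       -0.00044494, -0.0011211 ]), 'effort': array([ 4.72926709e-03, -6.57807827e+01,  1.34045307e+00, -4.04715514e+01,
       -5.95110445e-02,  4.08265810e-02,  1.22364791e-04]), 'position': array([ 269.44358085, -591.09080612,  240.7501227 ]), 'tool_rot': array([-6.99948736e-04,  9.77216720e-01,  2.12242658e-01, -2.16658781e-04]), 'wrist_force': array([ 0.00272044,  0.96220452, -0.04456886]), 'torque': array([-0.00911192,  0.03966971, -0.01023121]), 'gripper_width': 0.9995883572562864}
[495.36846131 495.36846131 257.76848513 192.37859767] [[ 1.54154591e-01  9.87966212e-01 -1.26145002e-02 -7.83786801e+01]
 [ 8.44663795e-01 -1.38397164e-01 -5.17096992e-01 -4.06063549e+02]
 [-5.12620167e-01  6.90578635e-02 -8.55833848e-01  1.32500920e+03]
 [ 0.00000000e+00  0.00000000e+00  0.00000000e+00  1.00000000e+00]]
[423.48998288 423.48998288 253.80229217 184.1919045 ] [[ 1.54805347e-02 -9.99879539e-01  1.12296637e-03 -4.43515409e+01]
 [-9.78861457e-01 -1.53841754e-02 -2.03945029e-01  5.75497177e+02]
 [ 2.03937738e-01  2.05794961e-03 -9.78981698e-01  8.18845804e+02]
 [ 0.00000000e+00  0.00000000e+00  0.00000000e+00  1.00000000e+00]]
```

View pics/s0.png

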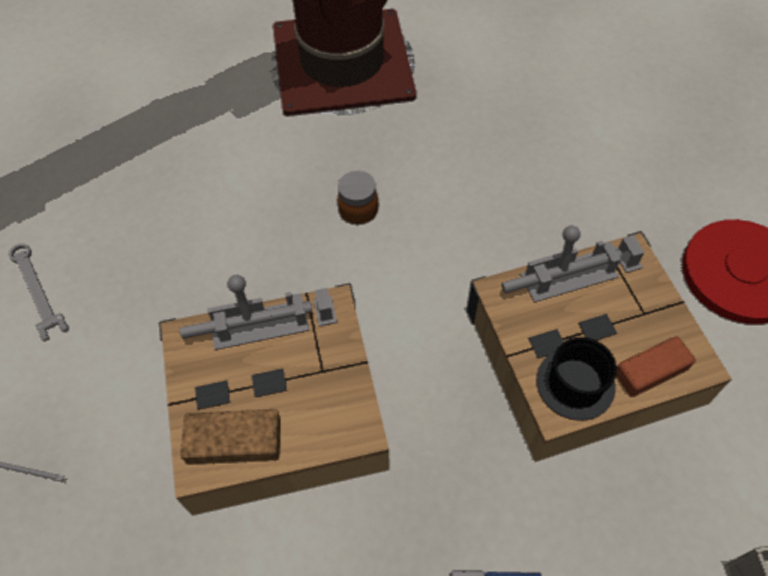

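View pics/t0.png

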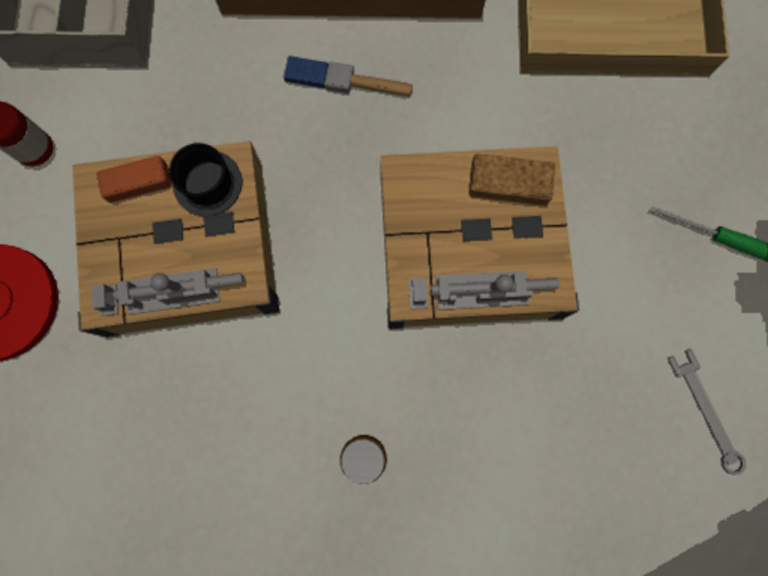

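The stub box is the left one (+y): ball near (571,233) in the 1.5x scene picture and (160,283) in the top one. I'll enlarge both views.

```bash
python3 - <<'E'
from h import *
a=cal("t0")[2][85:225,40:190]; b=cal("s0")[2][140:310,305:495]
a=cv2.resize(a,None,fx=4,fy=4,interpolation=3);b=cv2.resize(b,None,fx=4,fy=4,interpolation=3)[:600]
b=b[:560]
cv2.imwrite("pics/c1.png",a);cv2.imwrite("pics/c2.png",b)
E
```

```text
(no output)
```

View pics/c1.png

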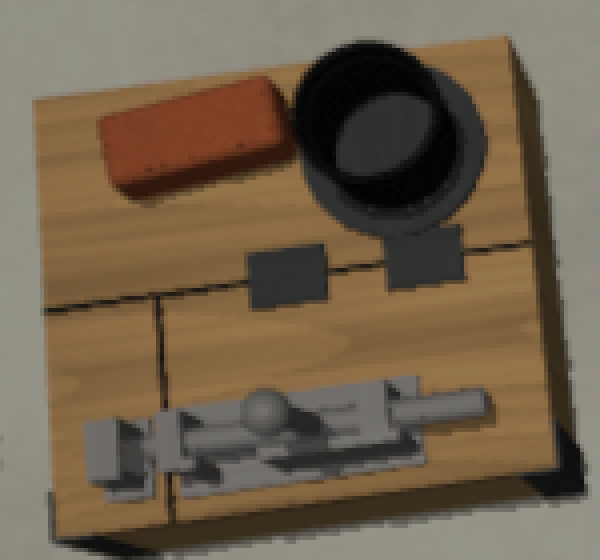

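View pics/c2.png

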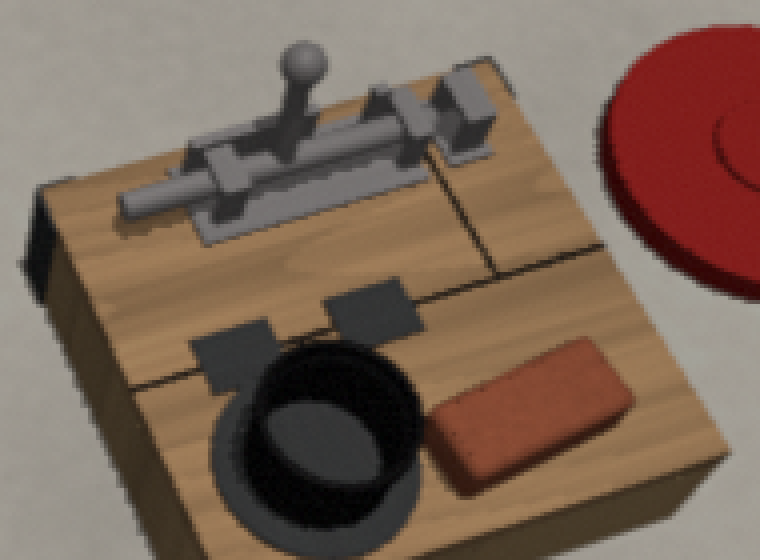

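Top crop: box corners (35,100), (508,37), (557,468), (57,540), ball (265,411). Scene crop: ball (303,63), corners (42,187), (488,60), (728,452).

```bash
python3 - <<'E'
from h import *
from scipy.optimize import least_squares
t=lambda u,v:(40+u/4-.4,85+v/4-.4)
s=lambda u,v:(305+u/4-.4,140+v/4-.4)
# box: x -34..200 , y c-125..c+125 ; left=+y
obs=[("t0",t(35,100),(200,1,80)),("t0",t(508,37),(200,-1,80)),("t0",t(557,468),(-34,-1,80)),("t0",t(57,540),(-34,1,80)),
("s0",s(42,187),(-34,-1,80)),("s0",s(488,60),(-34,1,80)),("s0",s(728,452),(200,1,80))]
B=[("t0",t(265,411)),("s0",s(303,63))]
def w(p,q): 
    c,n=np.cos(p[2]),np.sin(p[2]); return np.array([p[0]+c*q[0]-n*q[1],p[1]+n*q[0]+c*q[1],q[2]])
def r(p):
    e=[]
    for o,uv,q in obs: e+=list(np.subtract(proj(o,w(p,(q[0],p[3]+125*q[1],q[2]))),uv))
    for o,uv in B: e+=list(np.subtract(proj(o,w(p,(-72*np.sin(p[5]),p[4],100+72*np.cos(p[5])))),uv))
    return np.array(e)
f=least_squares(r,[600,200,0.1,0,-20,0]);p=f.x
print("x,y,yaw,cy,bally,a",p);print(r(p).round(1).reshape(-1,2).tolist())
print("ball",w(p,(-72*np.sin(p[5]),p[4],100+72*np.cos(p[5]))))
# rod end, straps, keeper in top crop: box coords
def inv(u,v,z):
    P=ray("t0",*t(u,v),z);c,n=np.cos(p[2]),np.sin(p[2]);d=P[:2]-p[:2];return (c*d[0]+n*d[1],-n*d[0]+c*d[1])
for n,uv,z in[("rod end",(495,404),100),("strap R left edge",(385,381),113),("strapR right",(415,378),113),("strapL r",(183,410),113),("strapL l",(155,412),113),("keeper l",(85,423),113),("keeper r",(117,418),113),("stub c",(365,125),135),("plate r",(418,375),82)]: print(n,np.round(inv(*uv,z),1))
E
```

```text
x,y,yaw,cy,bally,a [-1.55906148e+03  1.33242213e+04  1.59637399e-01 -1.32508628e+04
 -1.32632141e+04  1.00860881e-01]
[[0.6, 0.1], [1.0, -0.1], [0.7, 0.1], [0.6, -0.1], [-0.1, -0.2], [0.9, -0.8], [1.7, -0.5], [1.1, 0.4], [1.1, -0.0]]
ball [542.10454233 228.49677441 171.63408534]
rod end [-1.20000e+00 -1.33508e+04]
strap R left edge [    14.8 -13301.3]
strapR right [    14.2 -13315.9]
strapL r [    14.5 -13203.1]
strapL l [    15.5 -13189.6]
keeper l [    14.9 -13155.8]
keeper r [    15.1 -13171.2]
stub c [   138.4 -13308.4]
plate r [    23.5 -13310.4]
```

```bash
cat >> h.py <<'E'
from scipy.spatial.transform import Rotation as R
C,N=np.cos(.15964),np.sin(.15964)
O=np.array([542.10,228.50])-np.array([C*-7.25-N*-12.3,N*-7.25+C*-12.3]) # box origin (world)
def W(x,y,z): return np.array([O[0]+C*x-N*y,O[1]+N*x+C*y,z])
def off(p):
    s=arm.sense();q=s["tool_rot"];r=R.from_quat([q[1],q[2],q[3],q[0]])
    x=r.apply([1,0,0]);
    print("cm",(r.inv().apply(np.array(p)-s["position"])/10).round(2),"spin",round(np.degrees(np.arctan2(x[1],x[0]))-9.15,1))
E
python3 -c "
from h import *
print(O,W(-7,-12,172)); off((420,-300,300)); off((490,0,300))"
python3 - <<'E'
from h import *
a=cal("s0")[2]
cv2.imwrite("pics/c3.png",cv2.resize(a[145:190,325:440],None,fx=6,fy=6,interpolation=3))
E
```

```text
[547.30257079 241.79608052] [542.29913231 228.83592607 172.        ]
cm [ 25.77 -20.25  -5.9 ] spin 15.4
cm [ 44.59 -44.64  -5.87] spin 15.4
```

View pics/c3.png

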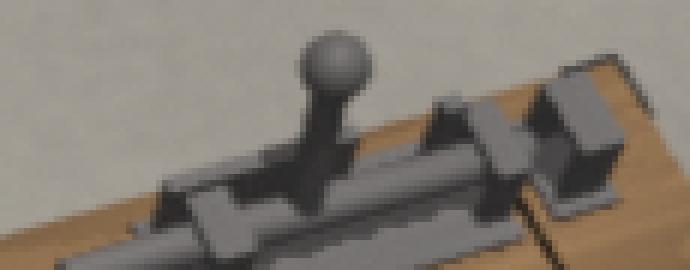

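The enlarged crop shows the ball at (336,66), rail end at about (350,140), then the notch, cheek (445,105), strap and keeper, which fits the box frame. Now I approach.

```bash
python3 -m inch '{"gripper":[8.7,8.7,8.7,8.7,8.7,8.7,8.7,8.7],"offset":[[25.8,-20.2,-5.9],[25.8,-20.2,-5.9],[25.8,-20.2,-5.9],[25.8,-20.2,-5.9],[25.8,-20.2,-5.9],[25.8,-20.2,-5.9],[25.8,-20.2,-5.9],[25.8,-20.2,-5.9]],"spin":[5,10,15.4,15.4,15.4,15.4,15.4,15.4]}'; python3 -c "
from h import *
off((490,0,300))"
```

```text
t: 0.77
position: [421.0, -298.5, 300.8]
tool_rot: [0.0, 0.997, 0.079, -0.0]
wrist_force: [1.0, -0.3, 0.9]
gripper_width: 1.0
cm [ 11.54 -28.38   0.08] spin -0.0
```

```bash
python3 -m inch '{"gripper":[8.7,8.7,8.7,8.7,8.7,8.7,8.7,8.7],"offset":[[11.5,-28.4,0],[11.5,-28.4,0],[11.5,-28.4,0],[11.5,-28.4,0],[11.5,-28.4,0],[11.5,-28.4,0],[11.5,-28.4,0],[11.5,-28.4,0]],"spin":[0,0,0,0,0,0,0,0]}'; python3 -c "
from h import *
off((542.1,228.5,270))"
```

```text
t: 1.43
position: [489.4, 4.7, 300.7]
tool_rot: [-0.001, 0.997, 0.083, 0.0]
wrist_force: [-0.6, 0.6, -0.6]
gripper_width: 1.001
cm [  8.89 -21.19   3.11] spin 0.3
```

```bash
python3 -m inch '{"gripper":[8.7,8.7,8.7,8.7,8.7,8.7,8.7,8.7],"offset":[[8.9,-21.2,3],[8.9,-21.2,3],[8.9,-21.2,3],[8.9,-21.2,3],[8.9,-21.2,3],[8.9,-21.2,3],[8.9,-21.2,3],[8.9,-21.2,3]],"spin":[0,0,0,0,0,0,0,0]}'; python3 -c "
from h import *
off((542.1,228.5,172))"
```

```text
t: 2.1
position: [542.9, 223.0, 269.6]
tool_rot: [-0.0, 0.997, 0.081, -0.001]
wrist_force: [-0.1, -0.6, -0.2]
gripper_width: 0.998
cm [ 0.03 -0.55  9.76] spin 0.1
```

```bash
python3 -m inch '{"gripper":[8.7,8.7,8.7,8.7,8.7,8.7],"offset":[[0,-0.5,0],[0,-0.5,3],[0,-0.5,6],[0,-0.5,9.7],[0,-0.5,9.7],[0,-0.5,9.7]],"spin":[0,0,0,0,0,0]}'; python3 -c "
from h import *
off((542.1,228.5,172));snap('scene','s1',(300,60,500,210),4)"
```

```text
t: 2.6
position: [542.0, 224.6, 173.0]
tool_rot: [0.001, 0.997, 0.079, -0.001]
wrist_force: [-0.4, 0.2, 1.8]
gripper_width: 0.998
cm [ 0.07 -0.38  0.1 ] spin -0.1
```

View pics/s1.png

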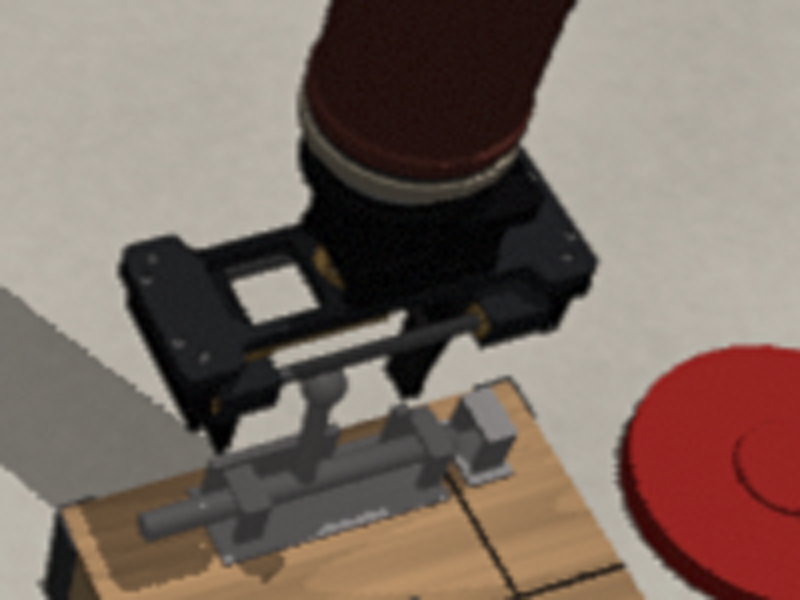

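The ball, at (325,385), stands between the fingertips at (220,430) and (408,375). I'll close on it.

```bash
python3 -m inch '{"gripper":[4,2,1.5,1.5,1.5,1.5,1.5,1.5],"offset":[[0,-0.2,0],[0,-0.3,0],[0,-0.3,0],[0,-0.3,0],[0,-0.3,0],[0,-0.3,0],[0,-0.3,0],[0,-0.3,0]],"spin":[0,0,0,0,0,0,0,0]}' 15; python3 -c "
from h import *
print(arm.sense()['gripper_width']*87)
off((542.1,228.5,172))"
```

```text
t: 3.32
position: [542.2, 229.3, 173.6]
tool_rot: [-0.0, 0.997, 0.079, -0.0]
wrist_force: [-1.0, -0.7, -0.3]
gripper_width: 0.48
41.753516652377286
cm [-0.03  0.08  0.16] spin -0.0
```

Fingers are slow; continue closing.

```bash
python3 -m inch '{"gripper":[1.5,1.5,1.5,1.5,1.5,1.5,1.5,1.5],"offset":[[0,0,0],[0,0,0],[0,0,0],[0,0,0],[0,0,0],[0,0,0],[0,0,0],[0,0,0]],"spin":[0,0,0,0,0,0,0,0]}' 15; python3 -c "
from h import *
print(arm.sense()['gripper_width']*87)"
```

```text
t: 3.98
position: [542.2, 229.3, 173.5]
tool_rot: [0.0, 0.997, 0.079, -0.0]
wrist_force: [0.3, -0.8, -0.5]
gripper_width: 0.234
20.37906593736087
```

```bash
python3 -m inch '{"gripper":[1.5,1.5,1.5,1.5,1.5,1.5,1.5,1.5],"offset":[[0,-0.6,0],[0,-1.2,0],[0,-1.8,0],[0,-2.4,0],[0,-3,0],[0,-3.6,0],[0,-3.6,0],[0,-3.6,0]],"spin":[0,0,0,0,0,0,0,0]}' 15; python3 -c "
from h import *
snap('scene','s2',(300,60,500,210),4);print(arm.sense()['gripper_width']*87)"
```

```text
t: 4.65
position: [536.1, 266.4, 173.5]
tool_rot: [-0.001, 0.997, 0.08, -0.0]
wrist_force: [0.1, 2.7, -0.8]
gripper_width: 0.237
20.694965285514176
```

View pics/s2.png

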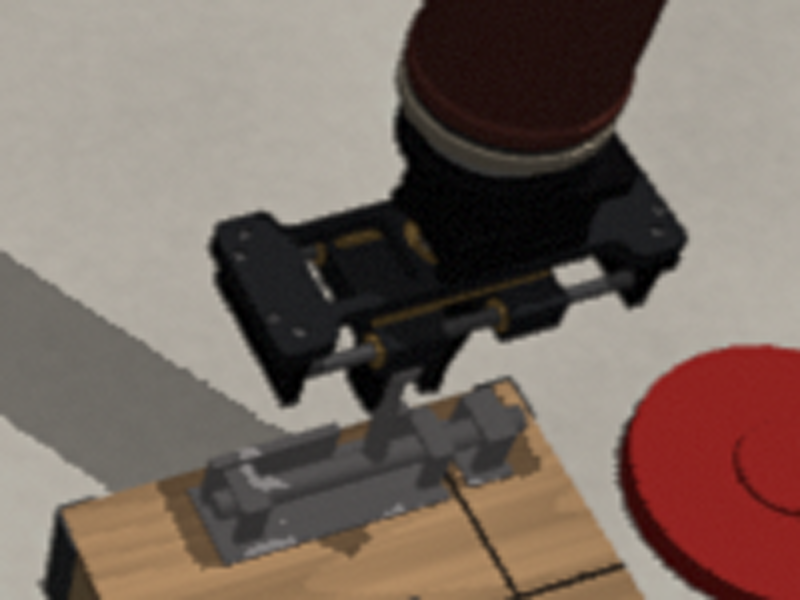

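The handle is in line with the notch centre: it stands at (380,440), between the rail end at (338,430) and the cheek, with the rod end in the keeper. I'll swing it along the arc in two calls.

```bash
python3 -m inch '{"gripper":[1.5,1.5,1.5,1.5,1.5,1.5,1.5,1.5],"offset":[[-0.7,0,0.1],[-1.4,0,0.3],[-2.1,0,0.5],[-2.7,0,0.8],[-3.3,0,1.2],[-3.9,0,1.6],[-4.5,0,2.1],[-4.9,0,2.7]],"spin":[0,0,0,0,0,0,0,0]}' 15; python3 -c "
from h import *
print(arm.sense()['gripper_width']*87)"
```

```text
t: 5.37
position: [486.9, 256.9, 146.4]
tool_rot: [0.0, 0.997, 0.079, -0.0]
wrist_force: [-3.8, -0.1, 5.2]
gripper_width: 0.236
20.528204804387034
```

```bash
python3 -m inch '{"gripper":[1.5,1.5,1.5,1.5,1.5,1.5,1.5,1.5],"offset":[[-0.4,0,0.6],[-0.8,0,1.2],[-1.1,0,1.9],[-1.3,0,2.5],[-1.4,0,3.1],[-1.5,0,3.7],[-1.5,0,4.3],[-1.5,0,4.6]],"spin":[0,0,0,0,0,0,0,0]}' 15; python3 -c "
from h import *
s=arm.sense();print(s['gripper_width']*87);snap('scene','s3',(300,60,500,210),4)"
```

```text
t: 6.03
position: [472.4, 254.6, 99.2]
tool_rot: [0.0, 0.997, 0.08, -0.001]
wrist_force: [-5.1, -0.2, 1.6]
gripper_width: 0.235
20.44065400169215
```

View pics/s3.png

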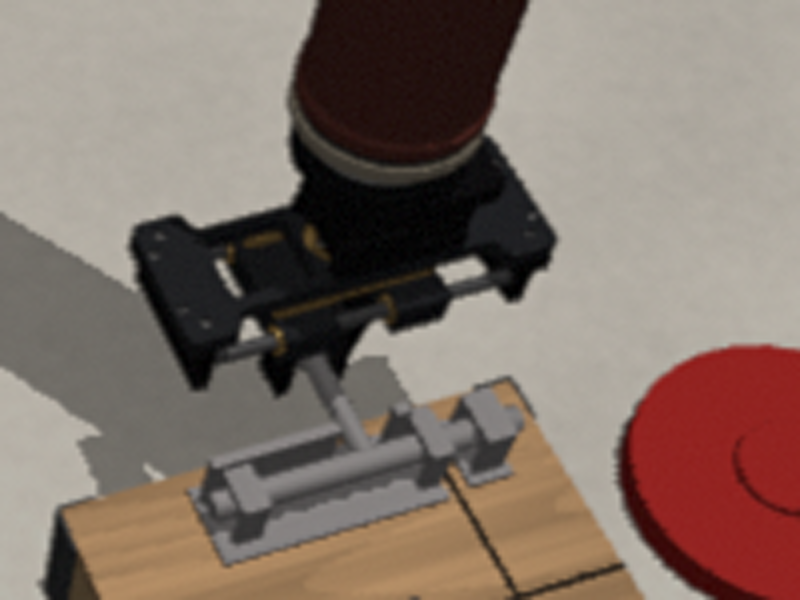

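The handle runs through the notch, from (360,440) to the ball between the fingers at (320,365), and looks near level. I'll press gently to check for the stop.

```bash
python3 -m inch '{"gripper":[1.5,1.5,1.5,1.5],"offset":[[0,0,0.3],[0,0,0.5],[0,0,0.5],[0,0,0.5]],"spin":[0,0,0,0]}' 15
```

```text
t: 6.42
position: [473.3, 254.7, 95.9]
tool_rot: [0.0, 0.997, 0.079, -0.0]
wrist_force: [-6.5, -1.0, 7.6]
gripper_width: 0.232
```

There is a stop: upward force has risen to 7.6 N, against about 2 N for the pivot. I'll open and withdraw upward.

```bash
python3 -m inch '{"gripper":[5,5,5,5,5,5,5,5],"offset":[[0,0,0],[0,0,0],[0,0,0],[0,0,0],[0,0,0],[0,0,0],[0,0,0],[0,0,0]],"spin":[0,0,0,0,0,0,0,0]}'; python3 -m inch '{"gripper":[5,5,5,5,5,5,5,5],"offset":[[0,0,-1],[0,0,-2.5],[0,0,-5],[0,0,-8],[-3,0,-11],[-6,0,-13],[-10,0,-15],[-10,0,-15]],"spin":[0,0,0,0,0,0,0,0]}'; python3 -c "
from h import *
snap('scene','s4',(300,60,500,210),4);snap('top','t4',(40,105,190,225),5)
K=cal('t0')[2].astype(int)-cal('t4')[2];print('other box ball diff',abs(K[175:205,320:350]).mean())
a=1.57;print([proj('s4',W(-72*np.sin(a),y,100+72*np.cos(a))) for a,y in((1.57,24),(1.3,24))],[proj('t4',W(-72*np.sin(a),y,100+72*np.cos(a))) for a,y in((1.57,24),(1.3,24))])"
```

```text
t: 7.08
position: [473.4, 254.7, 95.6]
tool_rot: [-0.0, 0.997, 0.079, 0.0]
wrist_force: [0.5, 0.3, -0.4]
gripper_width: 0.571
t: 7.75
position: [370.9, 240.6, 250.3]
tool_rot: [0.0, 0.997, 0.081, 0.003]
wrist_force: [0.9, 1.2, -0.7]
gripper_width: 0.576
other box ball diff 4.358518518518519
[(np.float64(376.96394695834374), np.float64(146.52024211456683)), (np.float64(379.3667732039015), np.float64(141.8295435903194))] [(np.float64(103.13292038547826), np.float64(230.16085920290834)), (np.float64(99.50158489516122), np.float64(227.79032964341596))]
```

View pics/s4.png

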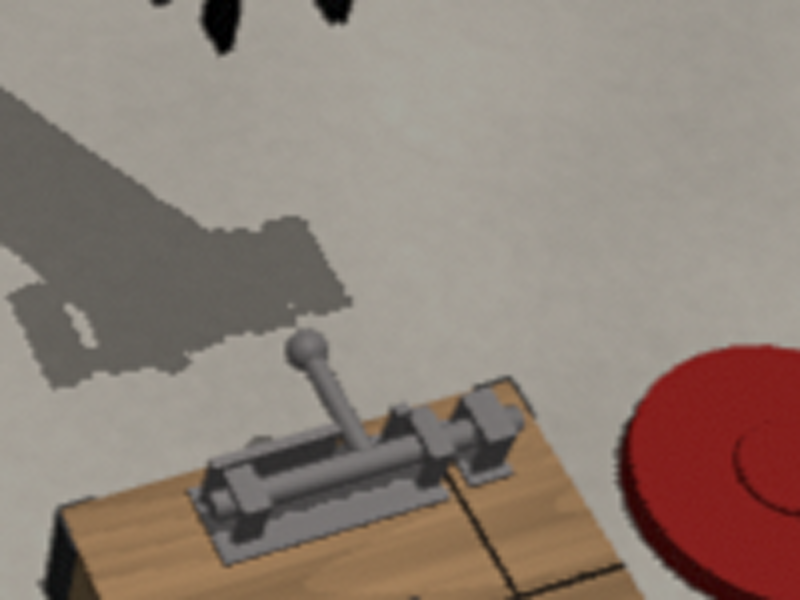

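View pics/t4.png

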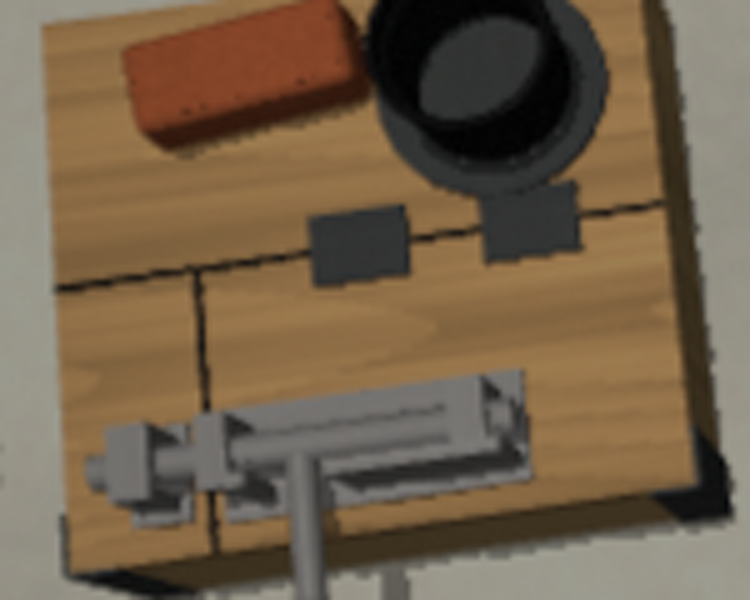

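Scene ball is at (306,350) in the crop, so (376.4,147.1) full frame, against (377.0,146.5) predicted for level. A quick check of the other knob before handing in.

```bash
python3 -c "
from h import *
for o,n,(u,v) in(('s0','s4',(158,189)),('t0','t4',(336,189))):
    a,b=cal(o)[2],cal(n)[2];r=cv2.matchTemplate(b[v-30:v+30,u-30:u+30],a[v-14:v+14,u-14:u+14],cv2.TM_CCOEFF_NORMED);print(cv2.minMaxLoc(r))
s=arm.sense();print(s['t'],abs(s['qvel']).max(),s['wrist_force'])
arm.close_job()"
```

```text
(-0.18042881786823273, 0.9995989203453064, (28, 12), (16, 16))
(-0.2226978987455368, 0.9997596144676208, (0, 25), (16, 16))
7.85 0.08124032983589913 [ 0.16512471 -0.67504958  0.53731849]
the job is handed in; nothing more can be done
```

The lid of the dust box with the hose stub (the left one) is locked, and the job is handed in at about 7.9 s of the 38 s allowed. I gripped the ball handle, slid the bolt about 36 mm until it was in the keeper with the handle still up, and swung the handle down through the notch. At the bottom it met the stop, with the force rising to 7.6 N. I then let go and drew the arm clear.

**Last checks:**
- **Handle:** the ball sits within about 1 pixel of where a level handle should appear in the scene camera. I estimate the slide at 44 mm, from a starting point of about 8 mm read from the pictures.
- **Other box:** its knob matches its starting picture with no shift in either camera (correlation 0.999 or better). An earlier plain difference around the knob in the top picture gave 4.4 grey levels; I took that for shadow or lighting.
- **Robot:** it is clear of everything. The arm was still settling slightly, at 0.08 rad/s, when I handed in.

**Disagreement:** my first reading of the rear strap's edges put the box frame about 12 mm off along the bolt. I dropped it because the other strap, the box edges and the slide range agreed with each other. The handle then passed through the notch freely. My reading of the keeper's far edge was also about 7 mm off that frame, and I did not resolve it.

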